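# Line up circuit-board bundles by diameter on the staging rail

## Task

Line up the four bundles of round green circuit boards on the black rail in order of diameter, one standing upright and centred on each white mark: the widest next to the red end stop, then ever narrower ones, the narrowest farthest from it. Leave the roll of yellow tape where it lies.

Things in the scene. Friction and masses are not known exactly. Their poses are not given: they have to be found in the camera images.
- bundle_58: largest of four bundles of round green circuit boards, a rigid upright cylinder 58 mm in diameter and 34 mm tall, with pale board edges, gold pads round its top and a small black screw head (9 mm wide, 3 mm more in height) in the middle of the top; loose; standing on the bench at the start. Origin: centre of its underside, z up; its yaw is of no matter.
- bundle_48: second largest of four bundles of round green circuit boards, a rigid upright cylinder 48 mm in diameter and 42 mm tall, with pale board edges, gold pads round its top and a small black screw head (9 mm wide, 3 mm more in height) in the middle of the top; loose; standing on the bench at the start. Origin: centre of its underside, z up; its yaw is of no matter.
- bundle_38: second smallest of four bundles of round green circuit boards, a rigid upright cylinder 38 mm in diameter and 30 mm tall, with pale board edges, gold pads round its top and a small black screw head (9 mm wide, 3 mm more in height) in the middle of the top; loose; standing on the bench at the start. Origin: centre of its underside, z up; its yaw is of no matter.
- bundle_28: smallest of four bundles of round green circuit boards, a rigid upright cylinder 28 mm in diameter and 38 mm tall, with pale board edges, gold pads round its top and a small black screw head (9 mm wide, 3 mm more in height) in the middle of the top; loose; standing on the bench at the start. Origin: centre of its underside, z up; its yaw is of no matter.
- mark_1: one of four equal white printed rings with a cross, 68 mm in diameter, in a row on a black rail (fixed flat strip 76 mm wide, 410 mm long, top 8 mm above the bench); this is the first from the left (the +y end), as seen by the robot. Marks are 85 mm apart from centre to centre. Origin: centre of the ring on the rail's top face; its y axis runs along the row.
- mark_2: one of four equal white printed rings with a cross, 68 mm in diameter, in a row on a black rail (fixed flat strip 76 mm wide, 410 mm long, top 8 mm above the bench); this is the second from the left, as seen by the robot. Marks are 85 mm apart from centre to centre. Origin: centre of the ring on the rail's top face; its y axis runs along the row.
- mark_3: one of four equal white printed rings with a cross, 68 mm in diameter, in a row on a black rail (fixed flat strip 76 mm wide, 410 mm long, top 8 mm above the bench); this is the third from the left, as seen by the robot. Marks are 85 mm apart from centre to centre. Origin: centre of the ring on the rail's top face; its y axis runs along the row.
- mark_4: one of four equal white printed rings with a cross, 68 mm in diameter, in a row on a black rail (fixed flat strip 76 mm wide, 410 mm long, top 8 mm above the bench); this is the last, at the right (-y) end, as seen by the robot. Marks are 85 mm apart from centre to centre. Origin: centre of the ring on the rail's top face; its y axis runs along the row.
- stop_red: red end stop, fixed on the rail beyond the last mark at one end (either end; a grey one of the same shape is at the other end): 24 mm along the rail, 76 mm across it, 14 mm high above the rail's top. Its centre is 60.5 mm from the nearest mark's centre. Origin: centre of its underside, on the rail's top.
- tape_roll: loose roll of yellow tape lying flat among the bundles, 62 mm outside diameter, 40 mm hole, 18 mm high; not to be moved. Origin: centre of its underside.

How it is judged:
By the outcome, as a careful person would: the job done as asked, in the order asked, and still so for the second after the job is handed in, with the robot touching nothing.
It also fails if it takes over 88 s, if anything falls off the work surface, if the arm or the gripper's body presses on something with over 40 N, if the wrist force passes 120 N, or if a joint passes its speed limit or range.

## Robot

A 6-joint arm with a two-finger parallel gripper is mounted at the origin on the work surface. World frame = base frame: x ahead of the robot, y to its left, z up, the work surface at z = 0. Lengths are in m, angles in rad, forces in N, time in s.
With the tool pointing down it reaches from about 0.3 to 0.775 m from the base axis. Payload 14.6 kg.
Tool frame: the origin (TCP) lies at the very end of the fingers, on their centre line; the grasp point (between the pads) lies 19 mm behind it; z points along the fingers, y is the line along which they close (so a half turn about z gives the same grasp; the last joint's range is limited). The gripper opens to 94 mm and grips with 3 to 60 N. Pads are 16 mm wide; open, the fingers measure 119 mm over their backs; the gripper's body (75 mm by 177 mm) begins 78 mm behind the grasp point.
Start: joints at [-1.349, 0.3, 1.521, -0, 1.321, -0.067], TCP at [0.157, -0.527, 0.205] pointing down, gripper open.
Joint ranges: [-3.03, 3.03], [-0.79, 2.21], [0.23, 2.52], [-1.04, 4.18], [0, 3.07], [-2.55, 2.55]. Speed limits (rad/s): [2.22, 2.22, 2.57, 3.14, 3.14, 3.14].

## Interface

Orientations are given as [roll, pitch, yaw] about the fixed x, y, z axes, in that order (R = Rz(yaw) Ry(pitch) Rx(roll)).
In Python, from station import ctrl, cams gives the robot as it stands. The module is installed in compiled form; this text tells all that it offers.
- The arm moves only by the tool arm_command, never from a script. Its argument "plan" is a list that holds one entry, the list of rows, each a list of 7 numbers: the shift along the tool's x, y, z in fractions of the full range, 1 being 1000 mm, then the turn, a rotation vector about the tool's x, y, z in fractions of the full range, 1 being pi rad, then the closure, from -1 (fully open) to 1 (shut). A call has 1 to 12 rows; each row is the pose to reach, as a shift and turn from the pose commanded when the call began, along the tool's axes at that moment; what a row does not reach only later rows make up. A row lasts 1/10 s, in which the tool goes at most 50 mm and 8.59 degrees, less where a joint would pass 70% of its speed; a pose out of reach is approached as far as the arm can. A call with a gripper value outside its range is refused whole. The fingers move at their own pace and stop on an object; "squeeze" is the grip in N (left out, the last holds). Time passes only in rows, so rows that repeat a pose let the fingers close. It gives the time, the measured TCP pose, the force, the opening and the grip force at its end, in the units of the state.
- ctrl.get_obs(): the state, without advancing time (a new reading comes with each control period).
- cams.camera(name): name is "scene" or "top" or "wrist"; returns (picture, depth): 384x512x3 uint8, blue, green, red; 384x512 float32, m along the optical axis (not along the pixel's ray), 0 where there is no reading.
- cams.camera_info(name): a dict with "fx", "fy", "cx", "cy" (pixels), "world_to_cam" (4x4, takes a point from world to camera coordinates). Camera axes: x right, y down, z forward; pixel columns grow to the right and rows downward; lengths in m; the calibration is good to about 2 mm. The wrist camera is an equidistant fisheye: a pixel r from the principal point sees the ray r / f radians off the axis. A picture is of the moment at which its call begins: read the wrist's pose just before it. camera_info takes no time and is no camera call; for the wrist camera it gives the pose at the moment of the call.
- ctrl.hand_in(): hands the job in; it is judged then, once.
The state is a dict: "time_s": time; "qpos": joint angles; "joint_vel": joint speeds; "tau": joint torques, N m; "ee_pos": TCP position; "eef_rot": TCP orientation; "force": force on the tool from outside, world axes, zero at the start; "moment": the same for the moment, N m; "grip_width": finger opening in m; "grip_force": force on a finger pad.
Only numpy, scipy, OpenCV 4.12 (cv2) and the standard library are available. Lean on these libraries where they do the work, as an engineer would, in place of code of your own. Each camera call takes 0.05 s, during which the arm holds its last target. There are 200 camera calls.

## Working session

There is one attempt and no reset: what is moved stays moved. The work goes in short steps, Python scripts to look and compute and a tool call to move; the robot and the scene stay as the last step left them, time stands still between calls to the robot, and variables do not carry over. Pictures are saved under pics/ and viewed, at most 14 in all, crops included, and the job is handed in when it is done.

Besides the shell and the picture viewer there is one more tool, called after ">>>" as name([rows], argument=value, ...), one row to a line, values as JSON. arm_command: Moves the arm, as the interface text tells. Its arguments: {"type":"object","properties":{"plan":{"type":"array"},"squeeze":{"type":"number"}},"required":["plan"]}

```bash
mkdir -p pics
python3 - <<'E'
from station import ctrl,cams
import cv2,numpy as np
o=ctrl.get_obs();print(o)
for n in("scene","top","wrist"):
    p,d=cams.camera(n);cv2.imwrite(f"pics/{n}0.png",p);np.savez(f"pics/{n}0.npz",p=p,d=d);i=cams.camera_info(n);print(n,i)
a=cv2.imread("pics/top0.png");cv2.imwrite("pics/top0b.png",cv2.resize(a,(800,600)))
E
```

```text
{'time_s': 0.0, 'qpos': array([-1.34861067e+00,  3.00440021e-01,  1.52154633e+00,  1.07571505e-05,
        1.32070638e+00, -6.66089638e-02]), 'joint_vel': array([-0.00055085,  0.00021472,  0.00074139, -0.00077786, -0.0011842 ,
        0.00058904]), 'tau': array([-8.33389549e-04, -5.31804299e+01, -3.52742743e+01,  7.08388863e-02,
        2.43695697e-02, -7.44516274e-05]), 'ee_pos': array([ 0.15657838, -0.52698077,  0.20491808]), 'eef_rot': array([-3.14049571e+00, -8.36171527e-05,  2.88791902e-01]), 'force': array([ 1.11736258,  0.19464685, -0.50356653]), 'moment': array([-0.01430129,  0.0101397 , -0.01711861]), 'grip_force': 0.0, 'grip_width': 0.09401881450496913}
scene {'fx': 350.2778280277652, 'fy': 350.2778280277652, 'cx': 254.70164518300317, 'cy': 189.16133643989593, 'world_to_cam': array([[ 0.35791151,  0.93366593,  0.01293389, -0.21782834],
       [ 0.63611021, -0.23365958, -0.73536862, -0.30759626],
       [-0.68356649,  0.27142427, -0.67754388,  1.054087  ],
       [ 0.        ,  0.        ,  0.        ,  1.        ]])}
top {'fx': 371.94215170648016, 'fy': 371.94215170648016, 'cx': 251.6417665377638, 'cy': 192.0716563683061, 'world_to_cam': array([[-0.04274123, -0.99907274, -0.00518136,  0.03763836],
       [-0.97512682,  0.04284462, -0.2174673 ,  0.55705687],
       [ 0.21748765, -0.00424234, -0.97605385,  0.65818491],
       [ 0.        ,  0.        ,  0.        ,  1.        ]])}
wrist {'fx': 297.3186396354542, 'fy': 297.3186396354542, 'cx': 251.320071252794, 'cy': 188.7325344915718, 'world_to_cam': array([[ 0.28470344, -0.95861494, -0.001164  , -0.54899896],
       [-0.91925124, -0.27335662,  0.28329015, -0.02920311],
       [-0.27188435, -0.07958367, -0.95903354,  0.39291281],
       [ 0.        ,  0.        ,  0.        ,  1.        ]])}
```

View pics/top0b.png

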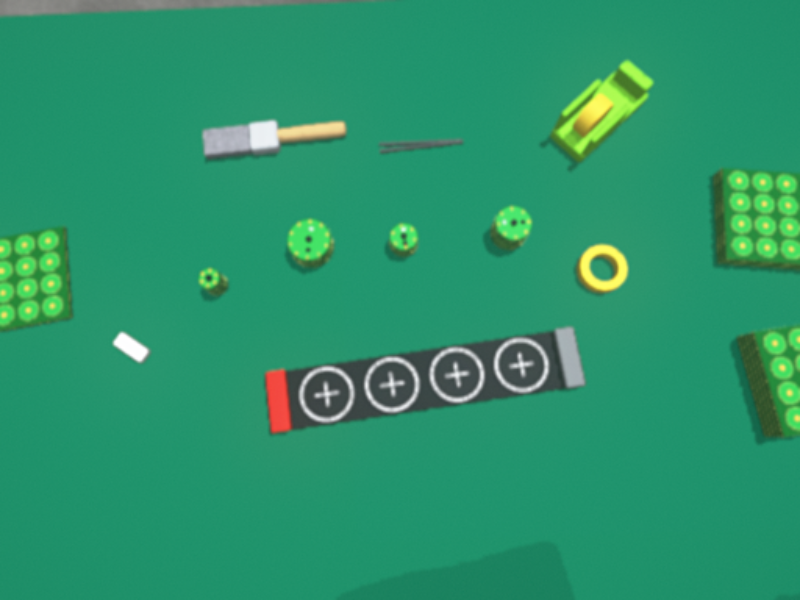

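View pics/scene0.png

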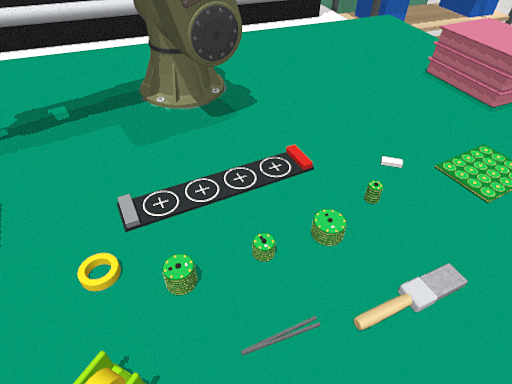

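The red stop is at the left (+y) end, at (278,400) in the 800x600 top view. The marks are at (327,394), (392,384), (457,375) and (521,364). The bundles are 28 at (209,280), 58 at (309,241), 38 at (403,238) and 48 at (513,222), and the tape is at (603,268). So mark_1 takes 58, mark_2 takes 48, mark_3 takes 38 and mark_4 takes 28. Next I'll take close crops for pixel readings.

Run:
```python
import cv2,numpy as np
def up(src,x,y,w,h,s):
    return cv2.resize(src[y:y+h,x:x+w],None,fx=s,fy=s,interpolation=cv2.INTER_CUBIC)
t=cv2.imread("pics/top0.png");s=cv2.imread("pics/scene0.png")
# top crop: x120-360,y120-285 ; scene crop x115-395,y140-310 
cv2.imwrite("pics/topc.png",up(t,120,120,240,165,3.333))
cv2.imwrite("pics/scenec.png",up(s,115,140,280,160,2.857))
```

```text
(no output)
```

View pics/topc.png

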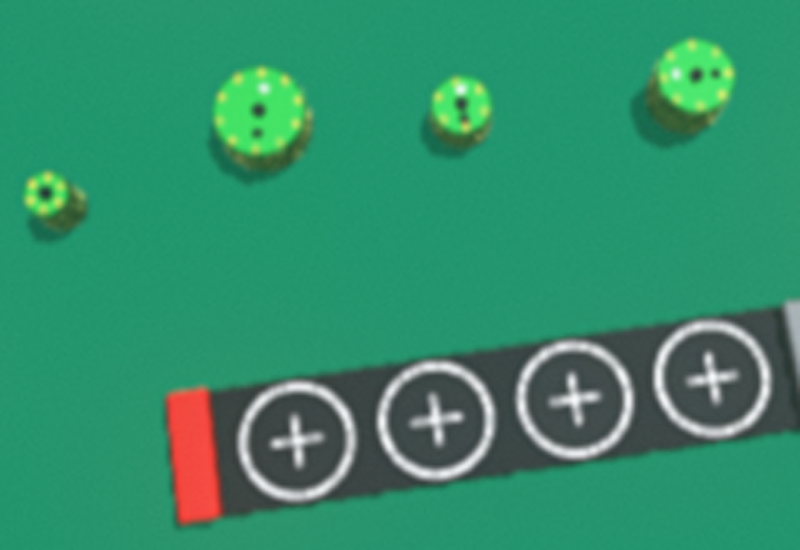

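View pics/scenec.png

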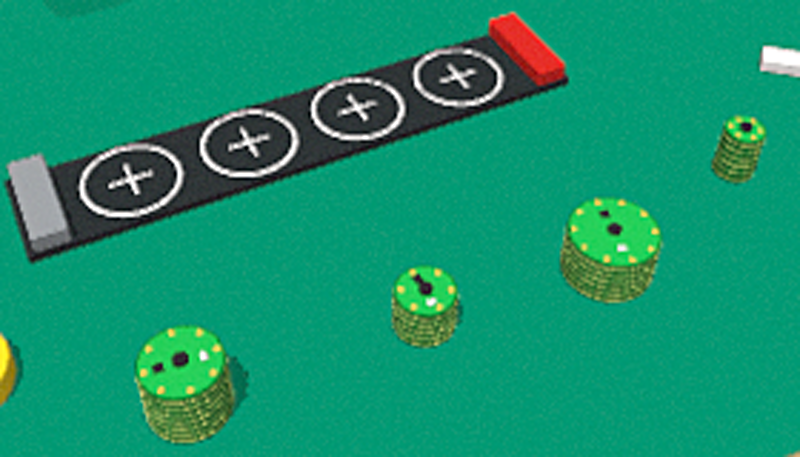

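Readings in crop pixels. Top-crop screw heads: 28 (46,193), 58 (258,110), 38 (460,103), 48 (696,75). Top-crop crosses: (298,440), (436,420), (574,399), (711,378). Scene-crop screw heads: (745,127), (614,229), (426,288), (180,359). Scene-crop crosses, m1 to m4: (458,76), (357,107), (249,142), (130,180).

```bash
cat > h.py <<'E'
import numpy as np,cv2
from station import ctrl,cams
def pmat(n):
    i=cams.camera_info(n);K=np.array([[i["fx"],0,i["cx"]],[0,i["fy"],i["cy"]],[0,0,1]])
    return K,i["world_to_cam"]
def tri(a,b,na="top",nb="scene"):
    P=[K@W[:3] for K,W in(pmat(na),pmat(nb))]
    X=cv2.triangulatePoints(P[0],P[1],np.array(a,float).T,np.array(b,float).T);X=(X[:3]/X[3]).T
    e=[]
    for p,u in zip(P,(a,b)):
        q=np.c_[X,np.ones(len(X))]@p.T;e.append(np.linalg.norm(q[:,:2]/q[:,2:]-u,axis=1))
    return X,np.max(e,0)
def onplane(n,uv,z):
    K,W=pmat(n);R,t=W[:3,:3],W[:3,3];c=-R.T@t
    d=np.c_[uv,np.ones(len(uv))]@np.linalg.inv(K).T@R
    return c+d*((z-c[2])/d[:,2])[:,None]
def cloud(n,d):
    K,W=pmat(n);v,u=np.mgrid[:d.shape[0],:d.shape[1]]
    x=np.stack([(u-K[0,2])/K[0,0]*d,(v-K[1,2])/K[1,1]*d,d],-1)
    return (x-W[:3,3])@W[:3,:3]
E
python3 - <<'E'
from h import *
np.set_printoptions(precision=4,suppress=True)
f=lambda p,s,o:(np.array(p,float)+.5)/s-.5+o
T=f([(46,193),(258,110),(460,103),(696,75),(298,440),(436,420),(574,399),(711,378)],10/3,(120,120))
S=f([(745,127),(614,229),(426,288),(180,359),(458,76),(357,107),(249,142),(130,180)],160*2.857/160,(115,140))
X,e=tri(T,S);print(np.c_[X,e])
print(np.linalg.norm(np.diff(X[4:],axis=0),axis=1))
zs=np.array([41,37,33,45,8,8,8,8])/1000
for n,U in(("top",T),("scene",S)):
    print(n,np.array([onplane(n,U[k:k+1],zs[k])[0] for k in range(8)])[:,:2])
    d=np.load(f"pics/{n}0.npz")["d"];C=cloud(n,d)
    for k in range(4):
        ht=zs[k]-.003
        m=(np.linalg.norm(C[...,:2]-X[k,:2],axis=-1)<.035)&(C[...,2]>.015)
        z=C[m][:,2];zt=np.percentile(z,90);q=C[m&(C[...,2]>zt-.004)]
        c,r=cv2.minEnclosingCircle((q[:,:2]*1000).astype(np.float32));print(k,m.sum(),zt,c,r,q.mean(0))
    rail=(abs(C[...,0]-X[4:,0].mean())<.02)&(abs(C[...,1]-X[4:,1].mean())<.1);print("rail z",np.median(C[rail][:,2]))
    b=(abs(C[...,0]-.45)<.01)&(abs(C[...,1])<.1);print("bench z",np.median(C[b][:,2]))
E
```

```text
[[ 0.6047  0.2519  0.0377  0.7293]
 [ 0.6529  0.1231  0.0335  0.5799]
 [ 0.6529 -0.0021  0.0302  0.5493]
 [ 0.6604 -0.1473  0.0418  0.6511]
 [ 0.4518  0.1057  0.007   0.8433]
 [ 0.4599  0.0214  0.0073  0.5883]
 [ 0.4689 -0.0629  0.0067  0.5951]
 [ 0.4779 -0.1479  0.0063  0.2527]]
[0.0847 0.0849 0.0855]
top [[ 0.6031  0.2497]
 [ 0.6513  0.1217]
 [ 0.6517 -0.0028]
 [ 0.6591 -0.1475]
 [ 0.4512  0.1041]
 [ 0.4595  0.0204]
 [ 0.4686 -0.0638]
 [ 0.4777 -0.148 ]]
0 200 0.03936072961579689 (602.8841552734375, 251.39013671875) 14.220831871032715 [0.6028 0.2509 0.0376]
1 655 0.03471182916674928 (650.9503173828125, 121.35143280029297) 29.757099151611328 [0.6506 0.1217 0.0333]
2 290 0.031010511152108525 (651.0604858398438, -3.5047104358673096) 19.28658103942871 [ 0.6504 -0.003   0.0295]
3 505 0.04302459505893895 (659.307373046875, -147.47991943359375) 24.17653465270996 [ 0.6589 -0.1475  0.0415]
rail z 0.007427262832431366
bench z 0.007507364776244922
scene [[ 0.6076  0.2505]
 [ 0.6557  0.122 ]
 [ 0.6553 -0.0021]
 [ 0.6631 -0.1465]
 [ 0.4533  0.1071]
 [ 0.4611  0.0224]
 [ 0.4707 -0.062 ]
 [ 0.4799 -0.1475]]
0 235 0.03835051742939704 (606.1054077148438, 251.25628662109375) 15.396147727966309 [0.6082 0.2504 0.0374]
1 846 0.03439922120894841 (654.0496826171875, 122.70085906982422) 30.443735122680664 [0.6566 0.1216 0.0334]
2 436 0.030688241112853697 (654.6994018554688, -1.90919029712677) 19.843549728393555 [ 0.6555 -0.0031  0.0296]
3 968 0.04256871185865698 (662.2611694335938, -147.4769744873047) 24.70006561279297 [ 0.6639 -0.1473  0.0416]
rail z 0.007356374651569409
bench z 0.00736680002024513
```

Heights, mark spacing (84.7, 84.9 and 85.5 mm) and radii all match the text. The two cameras differ by about 2–4 mm in x. I'll move over the scene with the gripper square to the rail and cross-check with the wrist camera from two places.

Careful with the scale: shifts go in shares of 1000 mm and turns go in shares of pi rad. That gives: 513 mm is 0.513, -345 mm is -0.345, -1.385 rad is -0.4409.

>>> arm_command([
  [[0.513,-0.345,0,0,0,-0.4409,-1],[0.513,-0.345,0,0,0,-0.4409,-1],[0.513,-0.345,0,0,0,-0.4409,-1],[0.513,-0.345,0,0,0,-0.4409,-1],[0.513,-0.345,0,0,0,-0.4409,-1],[0.513,-0.345,0,0,0,-0.4409,-1],[0.513,-0.345,0,0,0,-0.4409,-1],[0.513,-0.345,0,0,0,-0.4409,-1],[0.513,-0.345,0,0,0,-0.4409,-1],[0.513,-0.345,0,0,0,-0.4409,-1],[0.513,-0.345,0,0,0,-0.4409,-1],[0.513,-0.345,0,0,0,-0.4409,-1]],
], squeeze=20)

```text
time_s: 1.35
ee_pos: [0.5395, -0.0625, 0.2054]
eef_rot: [-3.141, 0.0, 1.674]
force: [0.3, -1.7, 0.5]
grip_width: 0.0937
grip_force: 0.0
```

```bash
cat > w.py <<'E'
import sys
from h import *
k=sys.argv[1];i=cams.camera_info("wrist");o=ctrl.get_obs();p,d=cams.camera("wrist")
cv2.imwrite(f"pics/w{k}.png",p);np.savez(f"pics/w{k}.npz",W=i["world_to_cam"],f=i["fx"],c=(i["cx"],i["cy"]),tcp=o["ee_pos"],p=p)
cv2.imwrite(f"pics/w{k}b.png",cv2.resize(p,(800,600),interpolation=cv2.INTER_CUBIC));print(o["ee_pos"],abs(o["joint_vel"]).max())
E
python3 w.py 1
```

```text
[ 0.53946032 -0.06247297  0.20535985] 0.8376451744480721
```

In the tool's units: 120 mm is 0.12.

>>> arm_command([
  [[0.12,0,0,0,0,0,-1],[0.12,0,0,0,0,0,-1],[0.12,0,0,0,0,0,-1],[0.12,0,0,0,0,0,-1]],
])

```text
time_s: 1.8
ee_pos: [0.5258, 0.0571, 0.2053]
eef_rot: [-3.141, -0.0, 1.677]
force: [0.0, -0.5, -0.4]
grip_width: 0.0942
grip_force: 0.0
```

```bash
python3 w.py 2
```

```text
[0.525762   0.05710194 0.20531389] 0.0648681361472963
```

View pics/w1b.png

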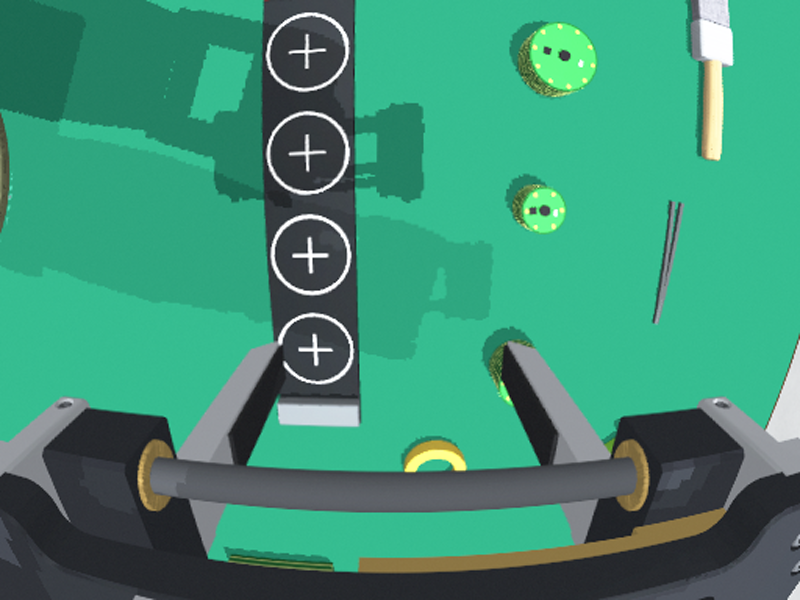

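View pics/w2b.png

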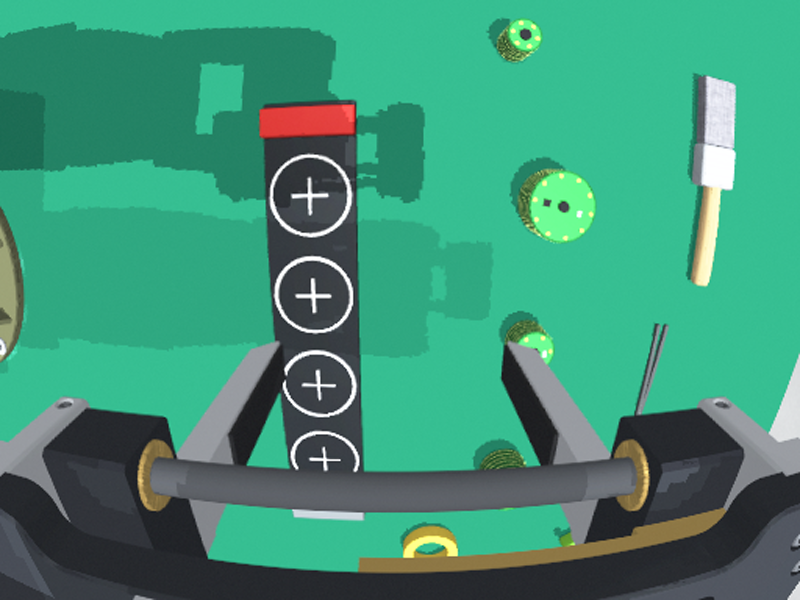

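In wrist view 2 (800x600) the crosses are m1 (310,196), m2 (314,296), m3 (319,385) and m4 (325,460). Its screw heads are 58 (564,207) and 28 (526,34). In view 1 the crosses are (307,51), (308,153), (311,256) and (316,350), with 58 at (565,55) and 38 at (545,210).

```bash
cat >> h.py <<'E'
def wray(k,uv,s=1.5625):
    a=np.load(f"pics/w{k}.npz");u=(np.array(uv,float)+.5)/s-.5-a["c"];r=np.linalg.norm(u,axis=1)
    th=r/a["f"];d=np.c_[u/r[:,None]*np.sin(th)[:,None],np.cos(th)]
    R,t=a["W"][:3,:3],a["W"][:3,3];return -R.T@t,d@R
def wplane(k,uv,z,s=1.5625):
    c,d=wray(k,uv,s);return c+d*((np.array(z)-c[2])/d[:,2])[:,None]
E
python3 - <<'E'
from h import *
np.set_printoptions(precision=4,suppress=True)
b=[(310,196),(314,296),(319,385),(325,460),(564,207)];a=[(307,51),(308,153),(311,256),(316,350),(565,55)]
c1,d1=wray(1,a);c2,d2=wray(2,b)
for x,y in zip(d1,d2):
    s=np.linalg.lstsq(np.c_[x,-y],c2-c1,rcond=None)[0];p,q=c1+s[0]*x,c2+s[1]*y;print((p+q)/2,np.linalg.norm(p-q))
print(wplane(2,b+[(526,34)],[.008]*4+[.037,.041]));print(wplane(1,a+[(545,210)],[.008]*4+[.037,.033]))
E
```

```text
[0.453  0.1064 0.01  ] 8.94537286378363e-05
[0.462  0.0219 0.0085] 0.00013323542246028395
[ 0.4706 -0.0634  0.0072] 0.00034492401015367367
[ 0.4799 -0.1467  0.0101] 0.00027466198783038275
[0.6534 0.1238 0.037 ] 0.00023359810965391869
[[ 0.4527  0.1063  0.008 ]
 [ 0.4619  0.0217  0.008 ]
 [ 0.4705 -0.063   0.008 ]
 [ 0.4795 -0.1483  0.008 ]
 [ 0.6533  0.1238  0.037 ]
 [ 0.6054  0.2527  0.041 ]]
[[ 0.4525  0.1069  0.008 ]
 [ 0.462   0.0219  0.008 ]
 [ 0.4709 -0.0632  0.008 ]
 [ 0.4797 -0.1476  0.008 ]
 [ 0.6535  0.1238  0.037 ]
 [ 0.6532 -0.0012  0.033 ]]
```

The wrist views agree to within about 1 mm: rail height is about 8–10 mm and the spacing is right. Starting with bundle_58.

In the tool's units: 134 mm is 0.134, 100 mm is 0.1.

>>> arm_command([
  [[0.053,0.134,0.1,0,0,0,-1],[0.053,0.134,0.1,0,0,0,-1],[0.053,0.134,0.1,0,0,0,-1],[0.053,0.134,0.1,0,0,0,-1],[0.053,0.134,0.1,0,0,0,-1],[0.053,0.134,0.1,0,0,0,-1],[0.053,0.134,0.1,0,0,0,-1]],
])

```text
time_s: 2.55
ee_pos: [0.6541, 0.1202, 0.1066]
eef_rot: [3.14, 0.0, 1.673]
force: [0.2, 0.2, 0.2]
grip_width: 0.0941
grip_force: 0.0
```

In the tool's units: 80 mm is 0.08, 50 mm is 0.05.

>>> arm_command([
  [[0.0036,0,0.05,0,0,0,-1],[0.0036,0,0.08,0,0,0,-1],[0.0036,0,0.08,0,0,0,-1],[0.0036,0,0.08,0,0,0,-1]],
])

```text
time_s: 2.95
ee_pos: [0.6542, 0.1245, 0.0275]
eef_rot: [3.14, -0.0, 1.673]
force: [-0.3, -0.2, 0.7]
grip_width: 0.0939
grip_force: 0.0
```

Settles within 1 mm. Going down and closing.

In the tool's units: 21 mm is 0.021, -0.7 mm is -0.0007.

>>> arm_command([
  [[-0.0007,0,0.021,0,0,0,-1],[-0.0007,0,0.021,0,0,0,-1],[-0.0007,0,0.021,0,0,0,1],[-0.0007,0,0.021,0,0,0,1],[-0.0007,0,0.021,0,0,0,1],[-0.0007,0,0.021,0,0,0,1],[-0.0007,0,0.021,0,0,0,1],[-0.0007,0,0.021,0,0,0,1],[-0.0007,0,0.021,0,0,0,1],[-0.0007,0,0.021,0,0,0,1]],
], squeeze=25)

```text
time_s: 3.95
ee_pos: [0.6538, 0.1243, 0.0048]
eef_rot: [3.141, 0.0, 1.674]
force: [-2.0, -0.2, 6.1]
grip_width: 0.0574
grip_force: 25.0
```

In the tool's units: -202 mm is -0.202, -150 mm is -0.15.

>>> arm_command([
  [[0,0,-0.04,0,0,0,1],[0,0,-0.08,0,0,0,1],[0.001,-0.05,-0.08,0,0,0,1],[0.002,-0.1,-0.08,0,0,0,1],[0.002,-0.15,-0.08,0,0,0,1],[0.003,-0.202,-0.08,0,0,0,1],[0.003,-0.202,-0.08,0,0,0,1],[0.003,-0.202,-0.06,0,0,0,1],[0.003,-0.202,-0.03,0,0,0,1],[0.003,-0.202,-0.03,0,0,0,1],[0.003,-0.202,-0.03,0,0,0,1]],
])

```text
time_s: 5.05
ee_pos: [0.4527, 0.1065, 0.0347]
eef_rot: [-3.141, 0.0, 1.674]
force: [-0.6, 0.5, -3.1]
grip_width: 0.0576
grip_force: 25.0
```

Exactly on target; lower 21.5 mm (slowly at the end), release and rise.

In the tool's units: 21.5 mm is 0.0215, 20 mm is 0.02.

>>> arm_command([
  [[0,0,0.015,0,0,0,1],[0,0,0.02,0,0,0,1],[0,0,0.0215,0,0,0,1],[0,0,0.0215,0,0,0,1],[0,0,0.0215,0,0,0,1]],
])

```text
time_s: 5.55
ee_pos: [0.4529, 0.1066, 0.0136]
eef_rot: [3.141, -0.0, 1.674]
force: [0.1, 0.4, -2.2]
grip_width: 0.0575
grip_force: 25.0
```

In the tool's units: -90 mm is -0.09, -40 mm is -0.04.

>>> arm_command([
  [[0,0,0,0,0,0,-1],[0,0,0,0,0,0,-1],[0,0,0,0,0,0,-1],[0,0,0,0,0,0,-1],[0,0,0,0,0,0,-1],[0,0,0,0,0,0,-1],[0,0,-0.04,0,0,0,-1],[0,0,-0.09,0,0,0,-1],[0,0,-0.09,0,0,0,-1],[0,0,-0.09,0,0,0,-1]],
])

```text
time_s: 6.55
ee_pos: [0.4528, 0.1066, 0.1036]
eef_rot: [3.14, -0.0, 1.674]
force: [-0.3, -0.0, -0.7]
grip_width: 0.0944
grip_force: 0.0
```

In the tool's units: -274 mm is -0.274, 181 mm is 0.181.

>>> arm_command([
  [[-0.274,0.181,0,0,0,0,-1],[-0.274,0.181,0,0,0,0,-1],[-0.274,0.181,0,0,0,0,-1],[-0.274,0.181,0,0,0,0,-1],[-0.274,0.181,0,0,0,0,-1],[-0.274,0.181,0,0,0,0,-1],[-0.274,0.181,0,0,0,0,-1],[-0.274,0.181,0,0,0,0,-1],[-0.274,0.181,0,0,0,0,-1]],
])

```text
time_s: 7.45
ee_pos: [0.6599, -0.1473, 0.1006]
eef_rot: [-3.139, -0.001, 1.673]
force: [-0.3, 0.1, -0.1]
grip_width: 0.094
grip_force: 0.0
```

```bash
python3 w.py 3
```

```text
[ 0.65988342 -0.14733851  0.1005882 ] 0.03385711707339608
```

View pics/w3b.png

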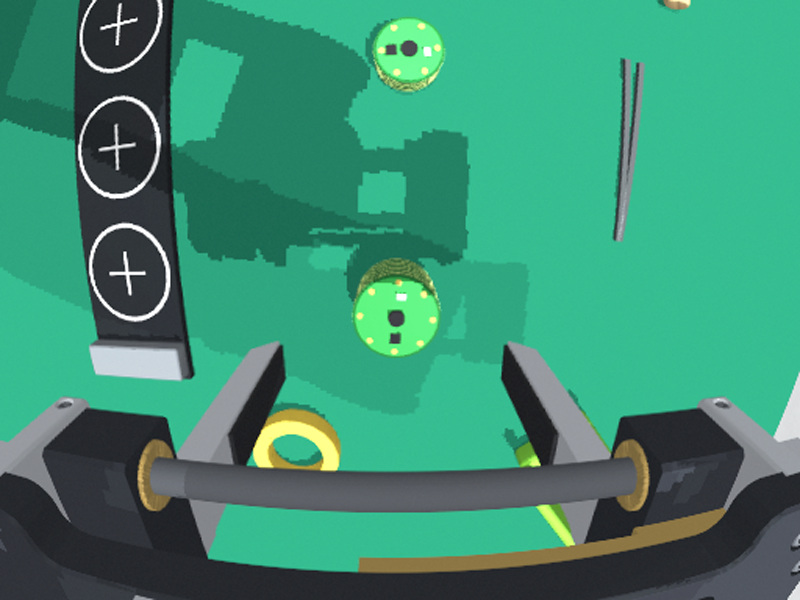

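bundle_48's screw head is at (397,318), the tape's centre is at about (297,443), and bundle_38's screw head is at (409,48).

Run:
```python
from h import *
print(wplane(3,[(397,318),(297,443),(409,48),(127,272)],[.045,.018,.033,.008]).round(4))
```

```text
[[ 0.662  -0.1457  0.045 ]
 [ 0.6046 -0.253   0.018 ]
 [ 0.6535 -0.0019  0.033 ]
 [ 0.4784 -0.1464  0.008 ]]
```

In the tool's units: 95 mm is 0.095, 1.5 mm is 0.0015.

>>> arm_command([
  [[0.0004,0.0015,0.05,0,0,0,-1],[0.0004,0.0015,0.085,0,0,0,-1],[0.0004,0.0015,0.095,0,0,0,-1],[0.0004,0.0015,0.095,0,0,0,-1],[0.0004,0.0015,0.095,0,0,0,1],[0.0004,0.0015,0.095,0,0,0,1],[0.0004,0.0015,0.095,0,0,0,1],[0.0004,0.0015,0.095,0,0,0,1],[0.0004,0.0015,0.095,0,0,0,1],[0.0004,0.0015,0.095,0,0,0,1],[0.0004,0.0015,0.095,0,0,0,1],[0.0004,0.0015,0.095,0,0,0,1]],
])

```text
time_s: 8.7
ee_pos: [0.6622, -0.1469, 0.0081]
eef_rot: [-3.142, 0.0, 1.674]
force: [-1.0, 0.1, 0.9]
grip_width: 0.0478
grip_force: 25.0
```

>>> arm_command([
  [[0,0,-0.04,0,0,0,1],[0,0,-0.08,0,0,0,1],[0.032,-0.03,-0.08,0,0,0,1],[0.064,-0.061,-0.08,0,0,0,1],[0.096,-0.092,-0.08,0,0,0,1],[0.128,-0.123,-0.08,0,0,0,1],[0.16,-0.154,-0.08,0,0,0,1],[0.1885,-0.182,-0.08,0,0,0,1],[0.1885,-0.182,-0.05,0,0,0,1],[0.1885,-0.182,-0.03,0,0,0,1],[0.1885,-0.182,-0.03,0,0,0,1],[0.1885,-0.182,-0.03,0,0,0,1]],
])

```text
time_s: 9.9
ee_pos: [0.4619, 0.0219, 0.0383]
eef_rot: [-3.141, -0.0, 1.674]
force: [-0.0, -0.3, -1.9]
grip_width: 0.0476
grip_force: 25.0
```

In the tool's units: 21.5 mm is 0.0215, 20 mm is 0.02.

>>> arm_command([
  [[0,0,0.015,0,0,0,1],[0,0,0.02,0,0,0,1],[0,0,0.0215,0,0,0,1],[0,0,0.0215,0,0,0,1],[0,0,0.0215,0,0,0,1]],
])

```text
time_s: 10.4
ee_pos: [0.4621, 0.0219, 0.0171]
eef_rot: [3.141, 0.0, 1.674]
force: [0.2, -0.3, -1.6]
grip_width: 0.0477
grip_force: 25.0
```

In the tool's units: -85 mm is -0.085, -40 mm is -0.04.

>>> arm_command([
  [[0,0,0,0,0,0,-1],[0,0,0,0,0,0,-1],[0,0,0,0,0,0,-1],[0,0,0,0,0,0,-1],[0,0,0,0,0,0,-1],[0,0,0,0,0,0,-1],[0,0,-0.04,0,0,0,-1],[0,0,-0.085,0,0,0,-1],[0,0,-0.085,0,0,0,-1],[0,0,-0.085,0,0,0,-1]],
])

```text
time_s: 11.4
ee_pos: [0.4621, 0.0219, 0.102]
eef_rot: [3.14, 0.0, 1.674]
force: [-0.4, 0.2, -1.3]
grip_width: 0.0939
grip_force: 0.0
```

In the tool's units: 188 mm is 0.188, 141 mm is 0.141.

>>> arm_command([
  [[-0.011,0.047,0,0,0,0,-1],[-0.022,0.094,0,0,0,0,-1],[-0.033,0.141,0,0,0,0,-1],[-0.043,0.188,0,0,0,0,-1],[-0.043,0.188,0.03,0,0,0,-1],[-0.043,0.188,0.06,0,0,0,-1],[-0.043,0.188,0.06,0,0,0,-1],[-0.043,0.188,0.06,0,0,0,-1]],
])

```text
time_s: 12.2
ee_pos: [0.6527, -0.0015, 0.0408]
eef_rot: [-3.14, -0.0, 1.674]
force: [0.2, 1.0, 0.5]
grip_width: 0.0937
grip_force: 0.0
```

In the tool's units: 36 mm is 0.036, 20 mm is 0.02.

>>> arm_command([
  [[0,0.0008,0.02,0,0,0,-1],[0,0.0008,0.036,0,0,0,-1],[0,0.0008,0.036,0,0,0,-1],[0,0.0008,0.036,0,0,0,1],[0,0.0008,0.036,0,0,0,1],[0,0.0008,0.036,0,0,0,1],[0,0.0008,0.036,0,0,0,1],[0,0.0008,0.036,0,0,0,1],[0,0.0008,0.036,0,0,0,1],[0,0.0008,0.036,0,0,0,1],[0,0.0008,0.036,0,0,0,1],[0,0.0008,0.036,0,0,0,1]],
])

```text
time_s: 13.4
ee_pos: [0.654, -0.0015, 0.0055]
eef_rot: [-3.142, -0.0, 1.674]
force: [-0.3, -0.1, 0.2]
grip_width: 0.0371
grip_force: 25.0
```

>>> arm_command([
  [[0,0,-0.04,0,0,0,1],[0,0,-0.08,0,0,0,1],[-0.011,-0.047,-0.08,0,0,0,1],[-0.021,-0.094,-0.08,0,0,0,1],[-0.032,-0.141,-0.08,0,0,0,1],[-0.0423,-0.189,-0.08,0,0,0,1],[-0.0423,-0.189,-0.08,0,0,0,1],[-0.0423,-0.189,-0.05,0,0,0,1],[-0.0423,-0.189,-0.03,0,0,0,1],[-0.0423,-0.189,-0.03,0,0,0,1],[-0.0423,-0.189,-0.03,0,0,0,1]],
])

```text
time_s: 14.5
ee_pos: [0.4707, -0.0629, 0.0359]
eef_rot: [-3.142, -0.0, 1.674]
force: [-0.4, 0.5, -0.6]
grip_width: 0.0374
grip_force: 25.0
```

In the tool's units: 21.8 mm is 0.0218, 20 mm is 0.02.

>>> arm_command([
  [[0,0,0.015,0,0,0,1],[0,0,0.02,0,0,0,1],[0,0,0.0218,0,0,0,1],[0,0,0.0218,0,0,0,1],[0,0,0.0218,0,0,0,1]],
])

```text
time_s: 15.0
ee_pos: [0.4707, -0.063, 0.0142]
eef_rot: [3.141, 0.0, 1.674]
force: [1.2, -0.3, -1.4]
grip_width: 0.0374
grip_force: 25.0
```

In the tool's units: -87 mm is -0.087, -40 mm is -0.04.

>>> arm_command([
  [[0,0,0,0,0,0,-1],[0,0,0,0,0,0,-1],[0,0,0,0,0,0,-1],[0,0,0,0,0,0,-1],[0,0,0,0,0,0,-1],[0,0,0,0,0,0,-1],[0,0,-0.04,0,0,0,-1],[0,0,-0.087,0,0,0,-1],[0,0,-0.087,0,0,0,-1],[0,0,-0.087,0,0,0,-1]],
])

```text
time_s: 16.0
ee_pos: [0.4706, -0.063, 0.1012]
eef_rot: [3.14, 0.001, 1.674]
force: [0.4, -0.1, -0.5]
grip_width: 0.0939
grip_force: 0.0
```

In the tool's units: 300 mm is 0.3, 167 mm is 0.167.

>>> arm_command([
  [[0.3,0.167,0,0,0,0,-1],[0.3,0.167,0,0,0,0,-1],[0.3,0.167,0,0,0,0,-1],[0.3,0.167,0,0,0,0,-1],[0.3,0.167,0,0,0,0,-1],[0.3,0.167,0,0,0,0,-1],[0.3,0.167,0,0,0,0,-1],[0.3,0.167,0,0,0,0,-1],[0.3,0.167,0,0,0,0,-1],[0.3,0.167,0,0,0,0,-1]],
])

```text
time_s: 17.0
ee_pos: [0.6051, 0.2516, 0.0995]
eef_rot: [-3.14, 0.001, 1.673]
force: [0.4, -0.8, 0.2]
grip_width: 0.0941
grip_force: 0.0
```

```bash
python3 w.py 4
```

```text
[0.60506046 0.25155754 0.09946305] 0.017210844848622814
```

View pics/w4b.png

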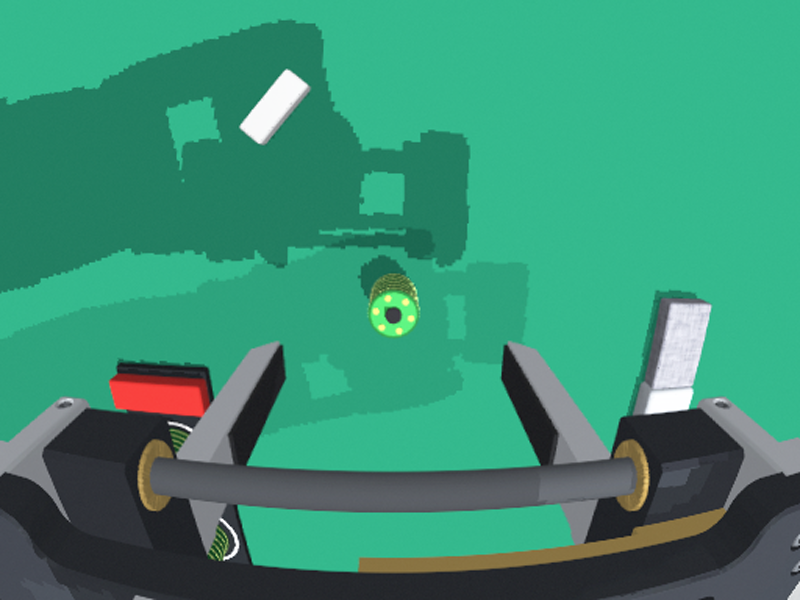

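bundle_28's screw head is at (393,315), practically under the gripper's centre (bundle_48 was at (397,318) before its good grasp). Going down with a small correction.

In the tool's units: 92 mm is 0.092, 80 mm is 0.08.

>>> arm_command([
  [[0.0008,0.0008,0.05,0,0,0,-1],[0.0008,0.0008,0.08,0,0,0,-1],[0.0008,0.0008,0.092,0,0,0,-1],[0.0008,0.0008,0.092,0,0,0,1],[0.0008,0.0008,0.092,0,0,0,1],[0.0008,0.0008,0.092,0,0,0,1],[0.0008,0.0008,0.092,0,0,0,1],[0.0008,0.0008,0.092,0,0,0,1],[0.0008,0.0008,0.092,0,0,0,1],[0.0008,0.0008,0.092,0,0,0,1],[0.0008,0.0008,0.092,0,0,0,1],[0.0008,0.0008,0.092,0,0,0,1]],
])

```text
time_s: 18.25
ee_pos: [0.6063, 0.2535, 0.0087]
eef_rot: [-3.142, 0.0, 1.674]
force: [-0.1, 0.5, 0.0]
grip_width: 0.0277
grip_force: 25.0
```

In the tool's units: -385.5 mm is -0.3855, -167 mm is -0.167.

>>> arm_command([
  [[0,0,-0.045,0,0,0,1],[0,0,-0.09,0,0,0,1],[-0.043,-0.018,-0.09,0,0,0,1],[-0.086,-0.037,-0.09,0,0,0,1],[-0.129,-0.056,-0.09,0,0,0,1],[-0.172,-0.074,-0.09,0,0,0,1],[-0.215,-0.093,-0.09,0,0,0,1],[-0.258,-0.111,-0.09,0,0,0,1],[-0.301,-0.13,-0.09,0,0,0,1],[-0.344,-0.149,-0.09,0,0,0,1],[-0.3855,-0.167,-0.09,0,0,0,1],[-0.3855,-0.167,-0.09,0,0,0,1]],
])

```text
time_s: 19.45
ee_pos: [0.4785, -0.1511, 0.0988]
eef_rot: [-3.142, 0.001, 1.669]
force: [-0.4, 0.0, -0.6]
grip_width: 0.0279
grip_force: 25.0
```

>>> arm_command([
  [[0,0,0.03,0,0,0,1],[0,0,0.06,0,0,0,1],[0,0,0.06,0,0,0,1],[0,0,0.06,0,0,0,1]],
])

```text
time_s: 19.85
ee_pos: [0.4801, -0.1468, 0.0392]
eef_rot: [-3.141, -0.0, 1.674]
force: [0.7, -0.3, 0.4]
grip_width: 0.0277
grip_force: 25.0
```

In the tool's units: 21.8 mm is 0.0218, 20 mm is 0.02.

>>> arm_command([
  [[0,0,0.015,0,0,0,1],[0,0,0.02,0,0,0,1],[0,0,0.0218,0,0,0,1],[0,0,0.0218,0,0,0,1],[0,0,0.0218,0,0,0,1]],
])

```text
time_s: 20.35
ee_pos: [0.4802, -0.1472, 0.0176]
eef_rot: [3.141, 0.0, 1.674]
force: [-0.2, 0.3, -0.4]
grip_width: 0.0275
grip_force: 25.0
```

In the tool's units: -190 mm is -0.19, -150 mm is -0.15.

>>> arm_command([
  [[0,0,0,0,0,0,-1],[0,0,0,0,0,0,-1],[0,0,0,0,0,0,-1],[0,0,0,0,0,0,-1],[0,0,0,0,0,0,-1],[0,0,0,0,0,0,-1],[0,0,-0.04,0,0,0,-1],[0,0,-0.09,0,0,0,-1],[0.02,0.05,-0.12,0,0,0,-1],[0.04,0.09,-0.15,0,0,0,-1],[0.04,0.09,-0.19,0,0,0,-1],[0.04,0.09,-0.19,0,0,0,-1]],
])

```text
time_s: 21.55
ee_pos: [0.5682, -0.0973, 0.2127]
eef_rot: [3.133, 0.003, 1.676]
force: [-0.3, 0.3, -0.5]
grip_width: 0.0943
grip_force: 0.0
```

In the tool's units: 120 mm is 0.12, 100 mm is 0.1.

>>> arm_command([
  [[0.05,0.08,0,0,0,0,-1],[0.1,0.12,0,0,0,0,-1],[0.1,0.12,0,0,0,0,-1],[0.1,0.12,0,0,0,0,-1],[0.1,0.12,0,0,0,0,-1]],
])

```text
time_s: 22.05
ee_pos: [0.6744, 0.0146, 0.2056]
eef_rot: [-3.14, -0.0, 1.676]
force: [-0.8, -0.9, -0.0]
grip_width: 0.0939
grip_force: 0.0
```

```bash
python3 w.py 5
python3 - <<'E'
from h import *
o=[]
for n,(x,y,w,h) in(("top",(150,190,230,100)),("scene",(110,135,230,100))):
    p,d=cams.camera(n);np.savez(f"pics/{n}1.npz",p=p,d=d);o.append(cv2.resize(p[y:y+h,x:x+w],None,fx=3,fy=3,interpolation=cv2.INTER_CUBIC))
cv2.imwrite("pics/end.png",np.vstack(o))
E
```

```text
[0.67438714 0.01461858 0.20559622] 0.041624473011820616
```

View pics/w5b.png

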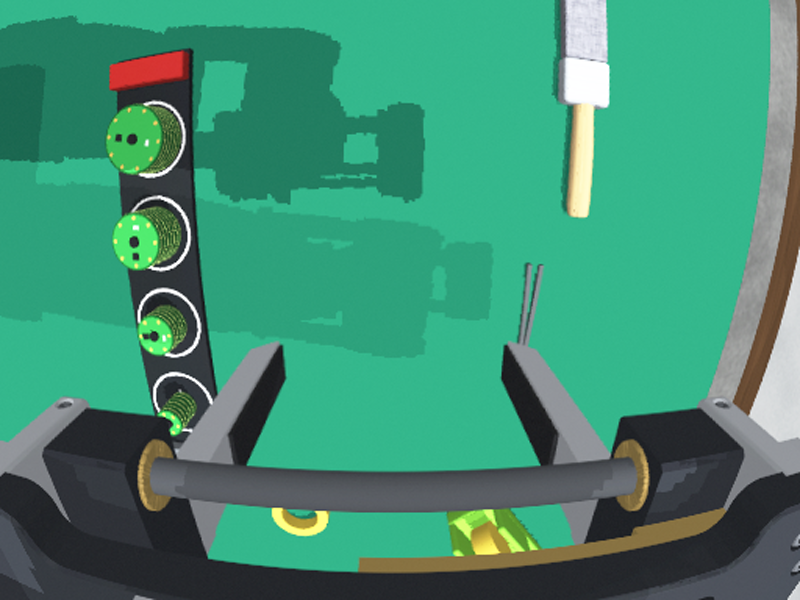

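View pics/end.png

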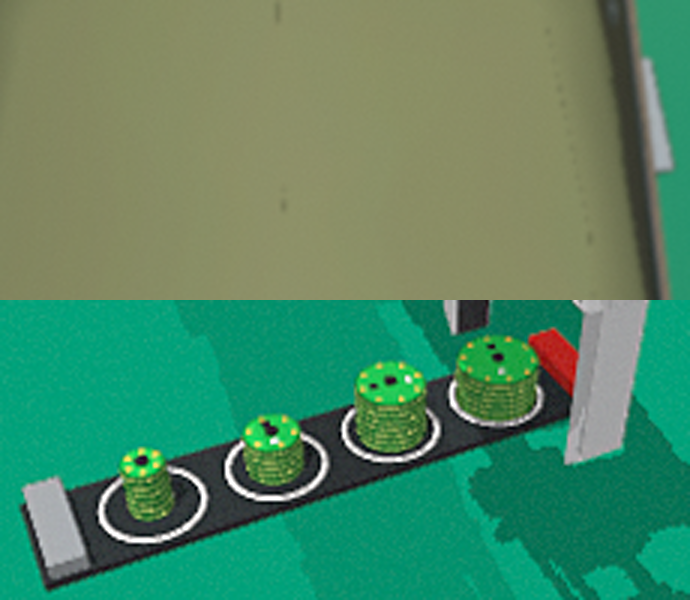

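All four stand inside their rings in the right order, widest next to the red stop. The end.png scene part has screw heads at 28 (141,460), 38 (270,430), 48 (390,381) and 58 (498,356). Wrist view 5 has 58 (132,139), 48 (134,241) and 38 (154,336). Checking the centring numerically.

Run:
```python
from h import *
M=np.array([[.4533,.1071],[.4611,.0224],[.4707,-.062],[.4799,-.1475]])
U=np.array([(498,56),(390,81),(270,130),(141,160)],float);U=(U+.5)/3-.5+(110,135)
for k,z in enumerate((.045,.053,.041,.049)): print((1000*(onplane("scene",U[k:k+1],z)[0,:2]-M[k])).round(1))
W=np.array([[.4526,.1066],[.4617,.0218],[.4706,-.063]])
print((1000*(wplane(5,[(132,139),(134,241),(154,336)],[.045,.053,.041])[:,:2]-W)).round(1))
```

```text
[ 1.9 -1.4]
[ 4.6 -0.8]
[ 2.4 -2. ]
[ 2.7 -0. ]
[[ 1.6 -0.8]
 [ 1.5  1.8]
 [ 1.2  0.6]]
```

Within about 2 mm, allowing for the known camera bias. I'll clear the arm out of the way for a direct check in the top view.

>>> arm_command([
  [[-0.335,-0.2,-0.04,0,0,0,-1],[-0.335,-0.2,-0.04,0,0,0,-1],[-0.335,-0.2,-0.04,0,0,0,-1],[-0.335,-0.2,-0.04,0,0,0,-1],[-0.335,-0.2,-0.04,0,0,0,-1],[-0.335,-0.2,-0.04,0,0,0,-1],[-0.335,-0.2,-0.04,0,0,0,-1],[-0.335,-0.2,-0.04,0,0,0,-1],[-0.335,-0.2,-0.04,0,0,0,-1],[-0.335,-0.2,-0.04,0,0,0,-1],[-0.335,-0.2,-0.04,0,0,0,-1]],
])

```text
time_s: 23.3
ee_pos: [0.5096, -0.3396, 0.247]
eef_rot: [3.141, 0.0, 1.674]
force: [1.0, -0.1, 0.1]
grip_width: 0.0938
grip_force: 0.0
```

Run:
```python
from h import *
p,d=cams.camera("top");cv2.imwrite("pics/end2.png",cv2.resize(p[150:300,150:410],None,fx=3,fy=3,interpolation=cv2.INTER_CUBIC))
```

```text
(no output)
```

View pics/end2.png

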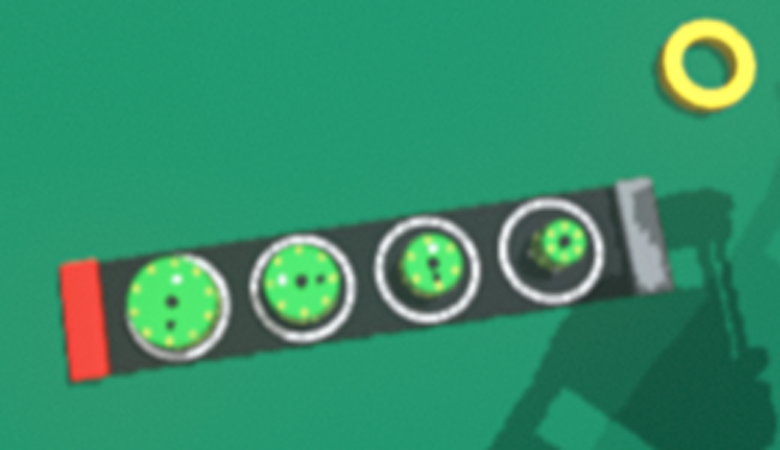

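Screw heads in this crop: (172,301), (301,281), (433,263) and (565,241). The tape is at its old place, (708,65).

Run:
```python
from h import *
M=np.array([[.4512,.1041],[.4595,.0204],[.4686,-.0638],[.4777,-.148]])
U=(np.array([(172,301),(301,281),(433,263),(565,241)],float)+.5)/3-.5+150
for k,z in enumerate((.045,.053,.041,.049)): print((1000*(onplane("top",U[k:k+1],z)[0,:2]-M[k])).round(1))
print(ctrl.hand_in())
```

```text
[ 0.8 -0.4]
[1.  0.4]
[ 0.8 -1. ]
[ 1.3 -1.3]
the job is handed in; nothing more can be done
None
```

The job is handed in: bundles 58, 48, 38 and 28 stand upright on marks 1 to 4, with the 58 next to the red stop; the final top view puts each within about 2 mm of its mark's centre, and the tape was not touched.

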